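Centre a fragile plaster cup on the banding wheel

ROBOT

A 6-joint arm with a two-finger parallel gripper is mounted at the origin on the work surface. World frame = base frame: x ahead of the robot, y to its left, z up, the work surface at z = 0. Lengths are in m, angles in rad, forces in N, time in s.
With the tool pointing down it reaches from about 0.35 to 0.975 m from the base axis. Payload 4.9 kg.
Tool frame: the origin (TCP) lies on the mounting face of the last link; the fingertips stand 173 mm ahead of it and the grasp point (between the pads) lies 155 mm ahead of it; x points along the fingers, z is the direction in which the jaws open and shut, and the axes are right-handed (so a half turn about x gives the same grasp; the last joint's range is limited). The gripper opens to 85 mm and grips with 20 to 120 N. Pads are 22 mm wide; open, the fingers measure 114 mm over their backs; the gripper's body (76 mm by 85 mm) begins 54 mm behind the grasp point. The pads swing forward as they close: fully open they stand 13 mm farther back than shut.
Start: joints at [1.076, 0.053, 1.613, -0, 1.476, -0.119], TCP at [0.229, 0.581, 0.405] pointing down, gripper open.
Joint ranges: [-3.01, 3.01], [-1.01, 2.22], [0.06, 2.58], [-1.02, 4.17], [0.09, 2.62], [-3.14, 3.14]. Speed limits (rad/s): [2.57, 2.57, 3.14, 3.14, 3.14, 3.14].

INTERFACE

Orientations are given as a rotation vector (axis times angle).
In Python, from station import get_obs, get_image, get_calibration, finish_job, look_for, masks_of, tip_of gives the robot as it stands.
- The arm moves only by the tool carry_out, never from a script. Its argument "increments" is a list of rows, each a list of 3 entries, a list of its own where there are three numbers: the turn, a rotation vector about the world's x, y, z in units of 0.1 rad (1.0 is 0.1 rad), then the shift along the world's x, y, z in units of 20 mm (1.0 is 20 mm), then the opening, from 0 (shut) to 1 (fully open). A call has 1 to 8 rows; each row shifts and turns the pose as measured when the row begins; what a row does not reach is not made up. A row lasts 1/10 s, in which the tool goes at most 50 mm and 8.59 degrees, less where a joint would pass 70% of its speed; a pose out of reach is approached as far as the arm can. A call with a number of a shift or a turn outside -1 to 1 is refused whole. A call with a gripper value outside its range is refused whole. The fingers move at their own pace and stop on an object; "squeeze" is the grip in N (left out, the last holds). Time passes only in rows, so rows that do not move let the fingers close. It gives the time, the measured TCP pose, the force and the opening at its end, in the units of the state.
- get_obs(): the state, without advancing time (a new reading comes with each control period).
- get_image(name): name is "scene" or "top" or "wrist"; returns (picture, depth): 480x640x3 uint8, blue, green, red; 480x640 float32, m along the optical axis (not along the pixel's ray), 0 where there is no reading.
- get_calibration(name): a dict with "fx", "fy", "cx", "cy" (pixels), "position" and "orientation" of the camera in the world. Camera axes: x right, y down, z forward; pixel columns grow to the right and rows downward; lengths in m; the calibration is good to about 2 mm. A picture is of the moment at which its call begins: read the wrist's pose just before it. get_calibration takes no time and is no camera call; for the wrist camera it gives the pose at the moment of the call.
- finish_job(): hands the job in, once; it reports no verdict.
Trained networks look in the newest picture that a camera, given by its name, has taken for a name from the list of things; names that differ only in an ending like _2 or _b are one class to them, and where a whole thing is asked for, a point or a joint stands for the part that bears it (a point fixed in the world has none). Each returns a list of dicts, best first, with "p" (0 to 1); they miss things now and then, are a little off and sometimes report something else, mostly with a low value. They report only what shows in the picture. A call takes as long as a camera call. They do not tell look-alikes from the thing itself.
- look_for(camera, query): "centre" ([column, row] in pixels, amid what is visible of it).
- masks_of(camera, query): "region" (480x640 bool, what is visible of it) and "centre" ([column, row] in pixels, amid what is visible of it).
- tip_of(camera, query): "centre" ([column, row] in pixels: a listed point, or the origin of a listed thing).
The state is a dict: "t": time; "q": joint angles; "dq": joint speeds; "effort": joint torques, N m; "tool_pos": TCP position; "tool_rot": TCP orientation; "contact_force": force on the tool from outside, world axes, zero at the start; "wrist_torque": the same for the moment, N m; "opening": finger opening in m.
Only numpy, scipy, OpenCV 4.12 (cv2) and the standard library are available. Lean on these libraries where they do the work, as an engineer would, in place of code of your own. Each camera call takes 0.05 s, during which the arm holds its last target.

TASK

Stand the tall, narrow plaster cup upright in the middle of the round banding wheel, ready for smoothing. The plaster is thin and still weak, so pinch it lightly (no more than about 40 N from each finger), set it down softly rather than dropping or ramming it, and leave the other two plaster pieces standing where they are.

Things in the scene. Friction and masses are not known exactly. Their poses are not given: they have to be found in the camera images.
- tall_cup: the tall narrow cup: round, straight-sided, white plaster, open at the top, 50 mm outside diameter, 90 mm high, wall 6 mm, floor 10 mm, 100 to 190 g. Fragile: it counts as broken if the forces of the two fingers on it add up to more than 95 N, if it is pressed onto the wheel with more than 50 N, or if it is let fall from more than about 20 mm. It stands on the table, round about its z axis (any yaw will do for a grasp). Origin at the centre of its underside, z up.
- hex_pot: a bystander: low six-sided white plaster pot, 62 mm across the flats, 52 mm high, open at the top, standing on the table. Origin at the centre of its underside, z up. Leave it alone.
- low_bowl: a bystander: low wide round white plaster bowl, 82 mm across the rim, 36 mm high, standing on the table. Origin at the centre of its underside, z up. Leave it alone.
- wheel_top (a point): centre of the upper face of the banding wheel (a potter's hand turntable, here locked and fixed to the table): a flat dark steel disc 150 mm in diameter with two thin bright rings, on a grey foot. The upper face is 50 mm above the table. z up.
Mind the look-alikes: they are no part of the job. What is shaped like the tall_cup but orange is not meant. Several things look just like the part that bears wheel_top: the one meant starts farthest to the robot's right.

How it is judged:
By the outcome, as a careful person would: the job done as asked, in the order asked, and still so for the second after the job is handed in, with the robot touching nothing.
It also fails if it takes over 40 s, if anything falls off the work surface, if the arm or the gripper's body presses on something with over 40 N, if the wrist force passes 120 N, or if a joint passes its speed limit or range.

## Working session

There is one attempt and no reset: what is moved stays moved. The work goes in short steps, Python scripts to look and compute and a tool call to move; the robot and the scene stay as the last step left them, time stands still between calls to the robot, and variables do not carry over. Pictures are saved under pics/ and viewed, and the job is handed in when it is done.

Besides the shell and the picture viewer there is one more tool, called after ">>>" as name(argument=value, ...), one argument or row to a line, values as JSON. carry_out: Moves the arm, as the interface text tells. Shifts and turns lie within -1 to 1; 1 stands for 20 mm of shift or 0.1 rad of turn. Its arguments: {"type":"object","properties":{"increments":{"type":"array","items":{"type":"array"}},"squeeze":{"type":"number"}},"required":["increments"]}

```bash
mkdir -p pics
cat > h.py <<'E'
import numpy as np, cv2
from scipy.spatial.transform import Rotation as R
from station import *
def rot(c):
    o=np.array(c["orientation"],float)
    if o.shape==(3,3): return o
    if o.size==3: return R.from_rotvec(o).as_matrix()
    return R.from_quat(o).as_matrix()
def cloud(cal,d):
    v,u=np.mgrid[0:480,0:640]
    p=np.stack([(u-cal["cx"])/cal["fx"]*d,(v-cal["cy"])/cal["fy"]*d,d],-1)
    return p@rot(cal).T+np.array(cal["position"])
E
python3 - <<'E'
from h import *
o=get_obs();print(o)
for n in("scene","top"):
    im,d=get_image(n);cv2.imwrite(f"pics/{n}0.png",im);c=get_calibration(n);print(n,c)
    P=cloud(c,d);np.savez(f"{n}0.npz",P=P,d=d,im=im)
    for q in("tall_cup","wheel_top","hex_pot","low_bowl"):
        for r in masks_of(n,q):
            m=r["region"]&(d>0);p=P[m]
            print(q,round(r["p"],2),np.round(r["centre"]),m.sum(),np.round(np.median(p,0),3),np.round(np.percentile(p,1,axis=0),3),np.round(np.percentile(p,99,axis=0),3),im[m].mean(0).round())
E
```

```text
{'t': 0.0, 'q': array([ 1.07597840e+00,  5.33442585e-02,  1.61430342e+00, -2.42617585e-05,
        1.47603639e+00, -1.18988518e-01]), 'dq': array([-2.96398692e-04,  3.51376397e-04,  8.17901588e-04, -1.03292426e-03,
       -6.45297925e-04,  1.97901589e-05]), 'effort': array([-1.59266501e-04, -3.93662918e+01, -3.70184863e+01, -4.67074324e-05,
        6.68566834e-03,  2.38504145e-05]), 'tool_pos': array([0.22926532, 0.58113324, 0.40346485]), 'tool_rot': array([-0.92911596,  1.36577142,  0.92749155]), 'contact_force': array([ 0.36939694,  0.27514398, -0.30211637]), 'wrist_torque': array([0.02555457, 0.00146602, 0.04758244]), 'opening': 0.08549411762518361}
scene {'fx': 595.0443755905455, 'fy': 595.0443755905455, 'cx': 314.9561708995603, 'cy': 238.57490720780052, 'position': array([ 1.2231909 , -0.35674403,  0.71214237]), 'orientation': array([-2.03503827, -1.16434204,  0.53495021])}
tall_cup 0.88 [458. 224.] 1505 [0.672 0.25  0.063] [0.64  0.237 0.004] [0.686 0.283 0.092] [  4.  46. 115.]
tall_cup 0.57 [401. 235.] 1566 [0.646 0.147 0.063] [0.612 0.132 0.004] [0.658 0.178 0.092] [ 81.  94
[... 765 characters left out ...]
 0.094] [104. 114. 116.]
tall_cup 0.79 [185. 201.] 910 [0.661 0.266 0.06 ] [ 0.636  0.24  -0.001] [0.692 0.308 0.093] [ 46.  72. 106.]
wheel_top 0.73 [465. 218.] 4728 [ 0.619 -0.274  0.05 ] [ 0.549 -0.345  0.006] [ 0.69  -0.203  0.055] [72. 72. 73.]
wheel_top 0.61 [341. 210.] 4682 [ 0.644 -0.032  0.05 ] [ 0.574 -0.103  0.005] [0.715 0.038 0.055] [75. 75. 76.]
hex_pot 0.78 [349. 288.] 933 [ 0.486 -0.052  0.014] [ 0.454 -0.081  0.006] [ 0.516 -0.019  0.056] [135. 146. 144.]
low_bowl 0.64 [180. 295.] 1385 [0.482 0.283 0.014] [0.444 0.24  0.005] [0.519 0.315 0.04 ] [127. 140. 142.]
low_bowl 0.23 [349. 289.] 973 [ 0.486 -0.052  0.014] [ 0.454 -0.081  0.005] [ 0.518 -0.019  0.056] [134. 145. 143.]
```

View pics/scene0.png

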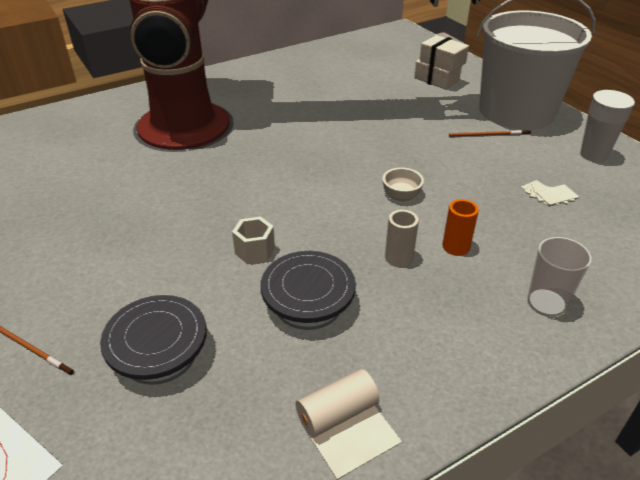

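View pics/top0.png

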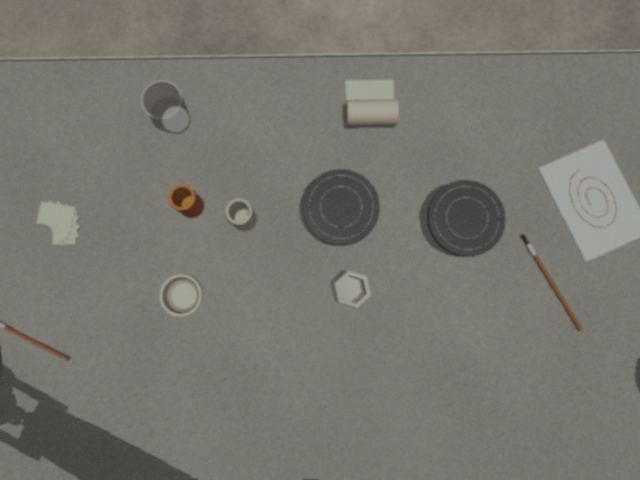

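Run:
```python
from h import *
for n in("top","scene"):
    P=np.load(n+"0.npz")["P"]
    def fit(c,r,zl,zh):
        m=(np.hypot(P[...,0]-c[0],P[...,1]-c[1])<r)&(P[...,2]>zl)&(P[...,2]<zh)
        p=P[m][:,:2].astype(np.float32)
        print(n,len(p),cv2.minEnclosingCircle(p),p.mean(0),np.percentile(P[m][:,2],50))
        A=np.c_[2*p,np.ones(len(p))]
        s=np.linalg.lstsq(A,(p**2).sum(1),rcond=None)[0];print(" circ",s[:2],np.sqrt(s[2]+s[:2]@s[:2]))
    print("cup");fit((.634,.155),.045,.08,.1);fit((.634,.155),.045,.02,.085)
    print("orange");fit((.661,.26),.045,.08,.1)
    print("wheel");fit((.62,-.274),.09,.046,.056)
o=get_obs();print(R.from_rotvec(o["tool_rot"]).as_matrix().round(3))
```

```text
cup
top 279 ((0.6318979263305664, 0.15913812816143036), 0.025167839601635933) [0.6316191  0.15857303] 0.08994903498760554
 circ [0.63118722 0.15861717] 0.021900410538372914
top 329 ((0.6311877965927124, 0.15875720977783203), 0.0249764584004879) [0.6297485  0.15793219] 0.05406966642043742
 circ [0.62927759 0.15726126] 0.02189247352608751
orange
top 299 ((0.6604135036468506, 0.2646293640136719), 0.025537284091114998) [0.6599396 0.2642753] 0.08947726166931536
 circ [0.66011098 0.26396446] 0.021977722905818703
wheel
top 4596 ((0.6196815371513367, -0.2739655077457428), 0.0754823386669159) [ 0.6190732  -0.27383795] 0.05051668709107815
 circ [ 0.61927557 -0.27372255] 0.05278645947604415
cup
scene 418 ((0.6333152651786804, 0.1572214812040329), 0.026694223284721375) [0.634601   0.15531413] 0.08847625883873533
 circ [0.63400718 0.15571229] 0.021943086146170247
scene 1051 ((0.6354889273643494, 0.15539132058620453), 0.026278696954250336) [0.6417676  0.14907125] 0.06031265392652552
 circ [0.63448501 0.15537423] 0.02225336312394272
orange
scene 425 ((0.6607610583305359, 0.2619369328022003), 0.027452019974589348) [0.66268456 0.26068482] 0.08825159829394791
 circ [0.6623441  0.26110264] 0.022071226417755743
wheel
scene 6663 ((0.6213988065719604, -0.27671879529953003), 0.07683558017015457) [ 0.626104   -0.27825597] 0.050163356699215456
 circ [ 0.62377249 -0.27701407] 0.05317067618157471
[[-0.    -0.93   0.367]
 [-0.     0.367  0.93 ]
 [-1.     0.    -0.   ]]
```

The white cup shows at top-view pixel (240,211), with the orange look-alike at (183,198). The wheel farthest to the robot's right is at (465,218). The cup is near (0.632, 0.157) and the wheel centre near (0.620, -0.275).

I'll move above the cup and turn the jaws roughly along x, so the fingers stay clear of the orange one.

>>> carry_out(
  increments=[
    [[0, 0, -0.5], [1, -1, 0], 1],
    [[0, 0, -0.5], [1, -1, 0], 1],
    [[0, 0, -0.5], [1, -1, 0], 1],
    [[0, 0, -0.5], [1, -1, 0], 1],
    [[0, 0, -0.5], [1, -1, 0], 1],
    [[0, 0, -0.5], [1, -1, 0], 1],
    [[0, 0, -0.5], [1, -1, 0], 1],
    [[0, 0, -0.5], [1, -1, 0], 1],
  ],
  squeeze=25,
)

```text
t: 1.3
tool_pos: [0.3917, 0.4172, 0.4055]
tool_rot: [-0.613, 1.48, 0.615]
contact_force: [0.4, -0.1, -0.9]
opening: 0.0855
```

>>> carry_out(
  increments=[
    [[0, 0, -0.5], [1, -1, 0], 1],
    [[0, 0, -0.5], [1, -1, 0], 1],
    [[0, 0, -0.5], [1, -1, 0], 1],
    [[0, 0, -0.5], [1, -1, 0], 1],
    [[0, 0, -0.5], [1, -1, 0], 1],
    [[0, 0, -0.5], [1, -1, 0], 1],
    [[0, 0, -0.5], [1, -1, 0], 1],
    [[0, 0, -0.5], [1, -1, 0], 1],
  ],
)

```text
t: 2.1
tool_pos: [0.5576, 0.2495, 0.4068]
tool_rot: [-0.288, 1.546, 0.29]
contact_force: [0.6, -0.8, -0.6]
opening: 0.0857
```

>>> carry_out(
  increments=[
    [[0, 0, -0.7], [0.75, -0.93, -0.5], 1],
    [[0, 0, -0.7], [0.75, -0.93, -0.5], 1],
    [[0, 0, -0.7], [0.75, -0.93, -0.5], 1],
    [[0, 0, -0.7], [0.75, -0.93, -0.5], 1],
    [[0, 0, -0.7], [0.75, -0.93, -0.5], 1],
    [[0, 0, 0], [0, 0, 0], 1],
  ],
)

```text
t: 2.7
tool_pos: [0.6376, 0.1496, 0.3562]
tool_rot: [0.0, 1.562, -0.001]
contact_force: [-0.6, 0.1, -0.2]
opening: 0.0855
```

Run:
```python
from h import *
o=get_obs();c=get_calibration("wrist");im,d=get_image("wrist");cv2.imwrite("pics/w1.png",im)
print(o["t"],o["tool_pos"],R.from_rotvec(o["tool_rot"]).as_matrix().round(3),c["position"])
P=cloud(c,d)
for zl,zh in((.08,.1),(.02,.08)):
    m=(np.hypot(P[...,0]-.632,P[...,1]-.157)<.045)&(P[...,2]>zl)&(P[...,2]<zh)&(d>0)
    p=P[m][:,:2].astype(np.float32)
    if len(p)>20: print(len(p),cv2.minEnclosingCircle(p),np.median(P[m][:,2]))
```

```text
2.7 [0.63759346 0.14962631 0.35623179] [[ 0.009  0.001  1.   ]
 [-0.     1.    -0.001]
 [-1.    -0.     0.009]] [0.63846947 0.22893416 0.32602687]
1851 ((0.6312565803527832, 0.15924489498138428), 0.02514810673892498) 0.09008349902513463
1723 ((0.6319187879562378, 0.16337215900421143), 0.02365265041589737) 0.0550908481772901
```

View pics/w1.png

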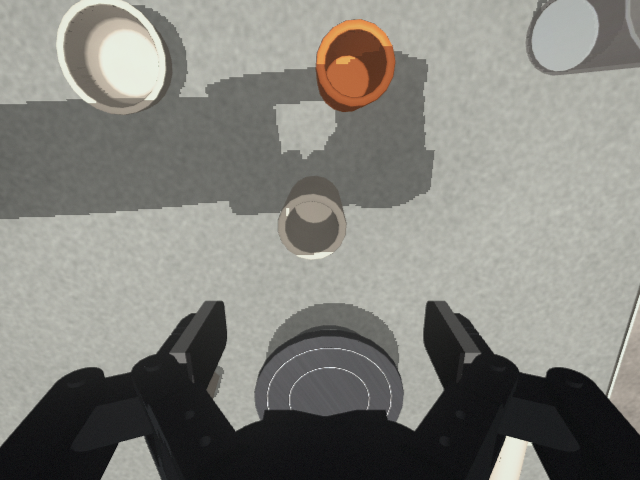

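The wrist picture shows the white cup at (313,225) and the orange one at (355,63), with the jaws spread either side. The cup measures (0.6315, 0.1588). I'll align with it, then go down.

>>> carry_out(
  increments=[
    [[0, 0.09, 0], [-0.15, 0.23, 0], 1],
    [[0, 0, 0], [-0.15, 0.23, -0.6], 1],
    [[0, 0, 0], [0, 0, -0.6], 1],
    [[0, 0, 0], [0, 0, 0], 1],
  ],
)

```text
t: 3.15
tool_pos: [0.6293, 0.1632, 0.333]
tool_rot: [-0.003, 1.569, 0.006]
contact_force: [0.1, 0.2, -1.1]
opening: 0.0851
```

>>> carry_out(
  increments=[
    [[0, 0, 0], [0.1, -0.2, -0.5], 1],
    [[0, 0, 0], [0, 0, -0.8], 1],
    [[0, 0, 0], [0, 0, -0.8], 1],
    [[0, 0, 0], [0, 0, 0], 1],
  ],
)

```text
t: 3.55
tool_pos: [0.6305, 0.1597, 0.2865]
tool_rot: [-0.005, 1.57, 0.007]
contact_force: [-0.8, -0.1, -0.1]
opening: 0.0855
```

>>> carry_out(
  increments=[
    [[0, 0, 0], [0.05, -0.05, -0.7], 1],
    [[0, 0, 0], [0, 0, -0.8], 1],
    [[0, 0, 0], [0, 0, -0.8], 1],
    [[0, 0, 0], [0, 0, -0.8], 1],
    [[0, 0, 0], [0, 0, -0.6], 1],
    [[0, 0, 0], [0, 0, 0], 1],
  ],
)

```text
t: 4.15
tool_pos: [0.6309, 0.1582, 0.2041]
tool_rot: [-0.004, 1.573, 0.007]
contact_force: [0.3, -0.3, 0.0]
opening: 0.0853
```

Run:
```python
from h import *
o=get_obs();im,d=get_image("wrist");cv2.imwrite("pics/w2.png",im);print(o["tool_pos"],o["contact_force"])
```

```text
[0.6308745  0.1581528  0.20413997] [ 0.34742432 -0.32212587  0.0088172 ]
```

View pics/w2.png

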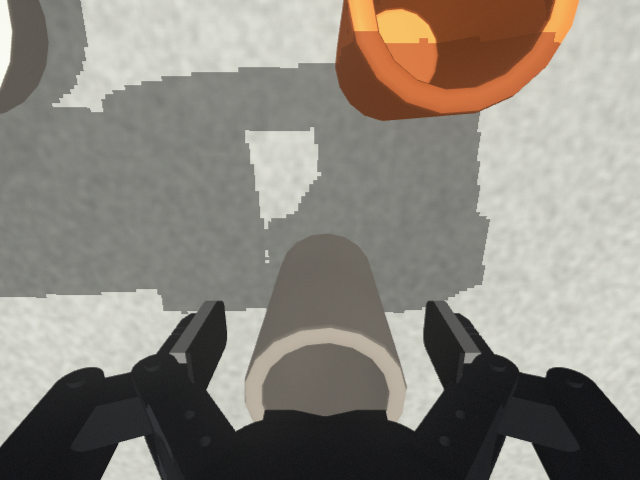

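The cup sits centred between the fingers, its rim centre near column 325, and the orange cup is well clear. Closing gently.

>>> carry_out(
  increments=[
    [[0, 0, 0], [0, 0, 0], 0.8],
    [[0, 0, 0], [0, 0, 0], 0.7],
    [[0, 0, 0], [0, 0, 0], 0.62],
    [[0, 0, 0], [0, 0, 0], 0.55],
    [[0, 0, 0], [0, 0, 0], 0.5],
    [[0, 0, 0], [0, 0, 0], 0.4],
    [[0, 0, 0], [0, 0, 0], 0.3],
    [[0, 0, 0], [0, 0, 0], 0.3],
  ],
  squeeze=25,
)

```text
t: 5.0
tool_pos: [0.6325, 0.1585, 0.2086]
tool_rot: [-0.004, 1.566, 0.007]
contact_force: [-0.3, -0.1, -0.9]
opening: 0.05
```

>>> carry_out(
  increments=[
    [[0, 0, 0], [0, 0, 0], 0.2],
    [[0, 0, 0], [0, 0, 0.3], 0.2],
    [[0, 0, 0], [0, 0, 0.6], 0.2],
    [[0, 0, 0], [0, 0, 0.8], 0.2],
    [[0, 0, 0], [0, 0, 0.8], 0.2],
    [[0, 0, 0], [0, 0, 1], 0.2],
    [[0, 0, 0], [0, 0, 1], 0.2],
    [[0, 0, 0], [0, 0, 1], 0.2],
  ],
)

```text
t: 5.8
tool_pos: [0.6313, 0.1584, 0.3264]
tool_rot: [-0.004, 1.568, 0.007]
contact_force: [-0.3, -0.3, -0.9]
opening: 0.0503
```

Run:
```python
from h import *
o=get_obs();im,d=get_image("wrist");cv2.imwrite("pics/w3.png",im);print(o["tool_pos"],o["contact_force"],o["opening"])
o=get_obs();im,d=get_image("scene");cv2.imwrite("pics/s3.png",im);print(o["tool_pos"],o["contact_force"],o["opening"])
```

```text
[0.63131706 0.15835393 0.32635614] [-0.2509986  -0.33685351 -0.92773803] 0.05033253329392316
[0.63257454 0.1585472  0.33164135] [ 2.56556615 -0.2733339   1.7953771 ] 0.050239543549758306
```

View pics/s3.png

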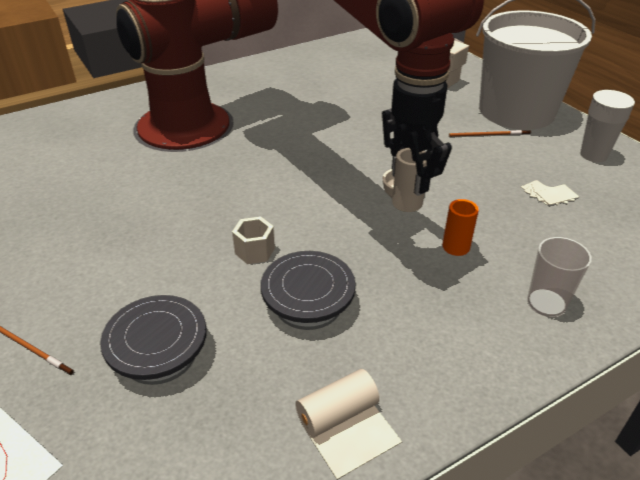

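The cup is held upright at (408,180), lifted about 0.12 m. Carrying it to the right.

>>> carry_out(
  increments=[
    [[0, 0, 0], [0, -0.5, 0], 0.2],
    [[0, 0, 0], [0, -1, 0], 0.2],
    [[0, 0, 0], [0, -1, 0], 0.2],
    [[0, 0, 0], [0, -1, 0], 0.2],
    [[0, 0, 0], [0, -1, 0], 0.2],
    [[0, 0, 0], [0, -1, 0], 0.2],
    [[0, 0, 0], [0, -1, 0], 0.2],
    [[0, 0, 0], [0, -1, 0], 0.2],
  ],
)

```text
t: 6.7
tool_pos: [0.6291, 0.0012, 0.3229]
tool_rot: [-0.007, 1.571, 0.01]
contact_force: [0.1, 0.0, -1.0]
opening: 0.0499
```

>>> carry_out(
  increments=[
    [[0, 0, 0], [0, -1, 0], 0.2],
    [[0, 0, 0], [0, -1, 0], 0.2],
    [[0, 0, 0], [0, -1, 0], 0.2],
    [[0, 0, 0], [0, -1, 0], 0.2],
    [[0, 0, 0], [0, -1, 0], 0.2],
    [[0, 0, 0], [0, -1, 0], 0.2],
    [[0, 0, 0], [0, -1, 0], 0.2],
    [[0, 0, 0], [0, -1, 0], 0.2],
  ],
)

```text
t: 7.5
tool_pos: [0.6232, -0.1702, 0.3108]
tool_rot: [-0.002, 1.59, 0.01]
contact_force: [-0.3, -0.2, -1.1]
opening: 0.05
```

>>> carry_out(
  increments=[
    [[0, 0, 0], [0, -1, 0.2], 0.2],
    [[0, -0.1, 0], [0, -1, 0.2], 0.2],
    [[0, -0.1, 0], [0, -1, 0.2], 0.2],
    [[0, 0, 0], [0, -0.9, 0], 0.2],
    [[0, 0, 0], [0, -0.6, 0], 0.2],
    [[0, 0, 0], [0, 0, 0], 0.2],
    [[0, 0, 0], [0, 0, 0], 0.2],
  ],
)

```text
t: 8.2
tool_pos: [0.6185, -0.269, 0.3138]
tool_rot: [0.006, 1.583, 0.01]
contact_force: [-0.2, -0.4, -2.1]
opening: 0.0501
```

```bash
cat > m.py <<'E'
from h import *
import sys
k=sys.argv[1]
o=get_obs();c=get_calibration("wrist");im,d=get_image("wrist");cv2.imwrite(f"pics/w{k}.png",im)
print(o["t"],o["tool_pos"],o["tool_rot"],R.from_rotvec(o["tool_rot"]).as_matrix()[:,0].round(3),o["contact_force"])
P=cloud(c,d)
m=(np.hypot(P[...,0]-.621,P[...,1]+.275)<.09)&(abs(P[...,2]-.05)<.006)&(d>0)
p=P[m][:,:2].astype(np.float32); print("wheel wrist",len(p),cv2.minEnclosingCircle(p) if len(p) else 0)
for n in("top","scene"):
    c=get_calibration(n);im,d=get_image(n);cv2.imwrite(f"pics/{n}{k}.png",im);P=cloud(c,d)
    r=masks_of(n,"tall_cup")
    for x in r:
        q=P[x["region"]&(d>0)];print(n,x["p"],x["centre"],np.percentile(q,1,axis=0).round(4),np.percentile(q,99,axis=0).round(4))
E
python3 m.py 4
```

```text
8.2 [ 0.61848527 -0.26899075  0.3138106 ] [0.00644285 1.58265247 0.00970496] [-0.012  0.01  -1.   ] [-0.23389824 -0.38086115 -2.08894396]
wheel wrist 20617 ((0.6195068359375, -0.27401643991470337), 0.0749339908361435)
top 0.77 [466.9, 207.3] [ 0.5721 -0.2497  0.109 ] [ 0.6351 -0.1772  0.4034]
top 0.6 [184.6, 200.9] [0.6359 0.2399 0.0086] [0.6804 0.2865 0.0934]
scene 0.88 [138.1, 293.0] [ 0.606  -0.2925  0.1091] [ 0.6441 -0.2456  0.1978]
scene 0.81 [459.3, 224.2] [0.6363 0.2372 0.0013] [0.6864 0.3177 0.0923]
```

View pics/w4.png

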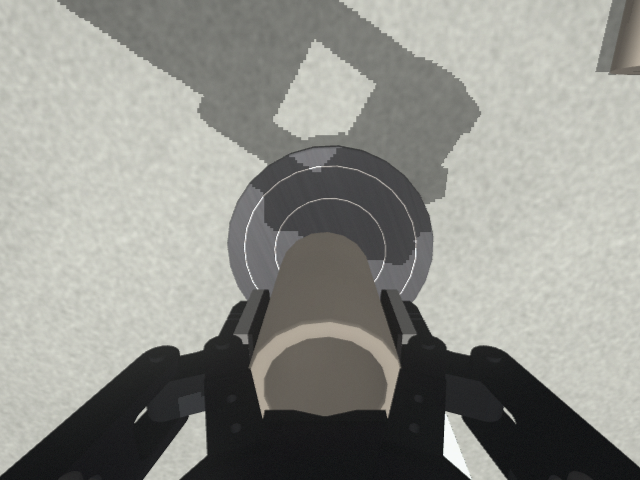

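View pics/scene4.png

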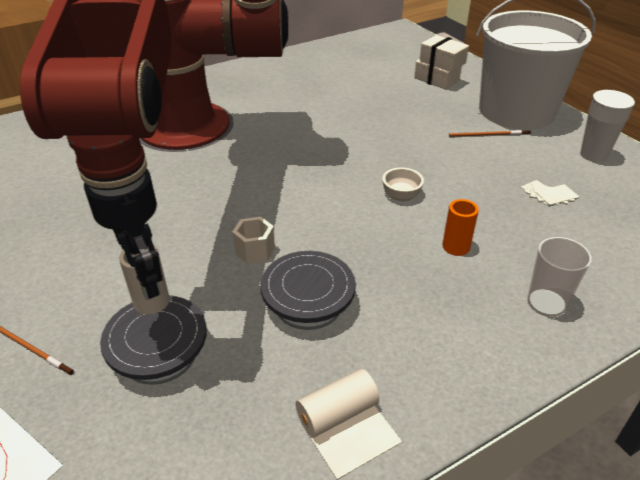

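The wrist view shows the held cup over the wheel rings, centred at about (330,245), with its underside about 58 mm above the face. I'll remove the slight tilt and offset, then start down.

>>> carry_out(
  increments=[
    [[-0.1, -0.12, 0], [0.05, -0.25, 0], 0.2],
    [[0, 0, 0], [0, 0, -0.3], 0.2],
    [[0, 0, 0], [0, 0, -0.5], 0.2],
    [[0, 0, 0], [0, 0, -0.5], 0.2],
    [[0, 0, 0], [0, 0, -0.3], 0.2],
    [[0, 0, 0], [0, 0, -0.2], 0.2],
    [[0, 0, 0], [0, 0, 0], 0.2],
    [[0, 0, 0], [0, 0, 0], 0.2],
  ],
)

```text
t: 9.25
tool_pos: [0.6198, -0.2719, 0.274]
tool_rot: [-0.004, 1.57, 0.004]
contact_force: [0.6, 0.2, -1.1]
opening: 0.0502
```

```bash
python3 m.py 5
```

```text
9.25 [ 0.61978563 -0.27193772  0.27396857] [-0.00444722  1.57049137  0.00406289] [ 0. -0. -1.] [ 0.58718846  0.16482984 -1.06541338]
wheel wrist 27432 ((0.6193078756332397, -0.2744634449481964), 0.07500630617141724)
top 0.84 [185.0, 201.1] [0.6358 0.2399 0.0065] [0.6828 0.2862 0.094 ]
top 0.43 [462.0, 210.4] [ 0.6069 -0.2516  0.0708] [ 0.6355 -0.2457  0.1552]
scene 0.83 [144.2, 316.1] [ 0.6023 -0.2979  0.0491] [ 0.6542 -0.2466  0.1585]
scene 0.8 [458.7, 224.3] [0.6393 0.2369 0.0045] [0.6865 0.2837 0.0921]
scene 0.4 [253.1, 238.6] [ 0.4572 -0.0862  0.0011] [ 0.5219 -0.0202  0.0545]
```

>>> carry_out(
  increments=[
    [[0, 0, 0], [0, -0.1, -0.25], 0.2],
    [[0, 0, 0], [0, 0, -0.2], 0.2],
    [[0, 0, 0], [0, 0, -0.1], 0.2],
    [[0, 0, 0], [0, 0, 0], 0.2],
    [[0, 0, 0], [0, 0, 0], 0.2],
  ],
)

```text
t: 10.0
tool_pos: [0.62, -0.2744, 0.2633]
tool_rot: [-0.005, 1.569, 0.003]
contact_force: [-0.6, 0.3, -0.9]
opening: 0.0501
```

```bash
python3 m.py 6
```

```text
10.0 [ 0.62004117 -0.27435295  0.26333866] [-0.00524649  1.56862275  0.00312609] [ 0.002 -0.001 -1.   ] [-0.55482103  0.27234981 -0.93383228]
wheel wrist 30569 ((0.6195661425590515, -0.27411291003227234), 0.07486201822757721)
top 0.93 [185.0, 199.6] [0.6358 0.24   0.008 ] [0.6823 0.2869 0.0936]
top 0.65 [464.2, 210.9] [ 0.5616 -0.2661  0.0503] [ 0.6463 -0.1745  0.3687]
scene 0.77 [141.0, 320.6] [ 0.6031 -0.3004  0.0518] [ 0.6498 -0.2522  0.1473]
scene 0.65 [457.3, 225.4] [6.329e-01 2.370e-01 5.000e-04] [0.6864 0.3316 0.0922]
```

```bash
python3 -c "
import cv2;a=cv2.imread('pics/scene6.png')[240:400,60:240];cv2.imwrite('pics/s6c.png',cv2.resize(a,None,fx=3.5,fy=3.5,interpolation=2))"
```

```text
(no output)
```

View pics/s6c.png

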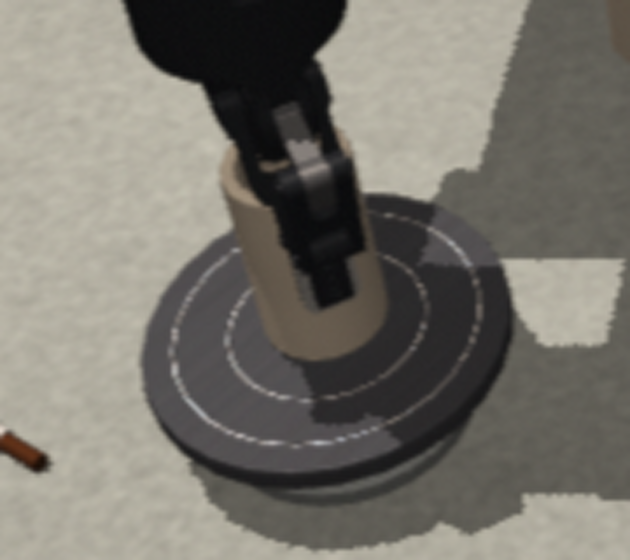

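The cup is centred in the rings and about 7 mm above the face. I'll creep down and watch the force.

>>> carry_out(
  increments=[
    [[0, 0, 0], [0, 0, -0.1], 0.2],
    [[0, 0, 0], [0, 0, -0.1], 0.2],
    [[0, 0, 0], [0, 0, 0], 0.2],
  ],
)

```text
t: 10.55
tool_pos: [0.6202, -0.2744, 0.2597]
tool_rot: [-0.006, 1.568, 0.003]
contact_force: [0.6, 0.4, -1.3]
opening: 0.0506
```

>>> carry_out(
  increments=[
    [[0, 0, 0], [0, 0, -0.08], 0.2],
    [[0, 0, 0], [0, 0, 0], 0.2],
  ],
)

```text
t: 10.75
tool_pos: [0.6202, -0.2743, 0.2578]
tool_rot: [-0.006, 1.568, 0.003]
contact_force: [0.6, -0.0, -1.2]
opening: 0.0501
```

>>> carry_out(
  increments=[
    [[0, 0, 0], [0, 0, -0.06], 0.2],
    [[0, 0, 0], [0, 0, 0], 0.2],
  ],
)

```text
t: 10.95
tool_pos: [0.6204, -0.2746, 0.2578]
tool_rot: [-0.006, 1.567, 0.002]
contact_force: [0.6, -0.4, -0.5]
opening: 0.0502
```

>>> carry_out(
  increments=[
    [[0, 0, 0], [0, 0, -0.05], 0.2],
    [[0, 0, 0], [0, 0, 0], 0.2],
  ],
)

```text
t: 11.15
tool_pos: [0.6206, -0.2748, 0.2577]
tool_rot: [-0.007, 1.566, 0.002]
contact_force: [0.1, 0.8, -0.3]
opening: 0.0503
```

>>> carry_out(
  increments=[
    [[0, 0, 0], [0, 0, -0.08], 0.2],
  ],
)

```text
t: 11.25
tool_pos: [0.6208, -0.275, 0.2575]
tool_rot: [-0.007, 1.566, 0.001]
contact_force: [-5.2, 1.3, 11.6]
opening: 0.05
```

>>> carry_out(
  increments=[
    [[0, 0, 0], [0, 0, -0.08], 0.2],
  ],
)

```text
t: 11.35
tool_pos: [0.6209, -0.2751, 0.2576]
tool_rot: [-0.007, 1.567, 0.002]
contact_force: [-4.5, 2.9, 8.9]
opening: 0.0501
```

The force reads about 10 N, so the cup is on the wheel. Releasing.

>>> carry_out(
  increments=[
    [[0, 0, 0], [0, 0, 0], 0.58],
    [[0, 0, 0], [0, 0, 0], 0.65],
    [[0, 0, 0], [0, 0, 0], 0.75],
    [[0, 0, 0], [0, 0, 0], 0.9],
    [[0, 0, 0], [0, 0, 0], 1],
    [[0, 0, 0], [0, 0, 0], 1],
  ],
)

```text
t: 11.95
tool_pos: [0.6209, -0.2749, 0.2566]
tool_rot: [-0.007, 1.567, 0.002]
contact_force: [-0.2, 0.7, -1.2]
opening: 0.0852
```

```bash
python3 m.py 7
```

```text
11.95 [ 0.62090283 -0.27490311  0.2565539 ] [-0.00690391  1.56650787  0.0016739 ] [ 0.004 -0.003 -1.   ] [-0.21782825  0.65276122 -1.17618291]
wheel wrist 35603 ((0.6197019815444946, -0.2743080258369446), 0.07511570304632187)
top 0.75 [186.5, 200.0] [0.6358 0.2401 0.0071] [0.681  0.2858 0.0933]
top 0.43 [464.4, 210.0] [ 0.6083 -0.257   0.0559] [ 0.6395 -0.2497  0.1373]
scene 0.7 [457.8, 222.9] [5.712e-01 2.370e-01 3.000e-04] [0.6863 0.3686 0.0922]
scene 0.67 [138.9, 320.5] [ 0.5521 -0.3017  0.0492] [ 0.6507 -0.2561  0.1417]
```

View pics/w7.png

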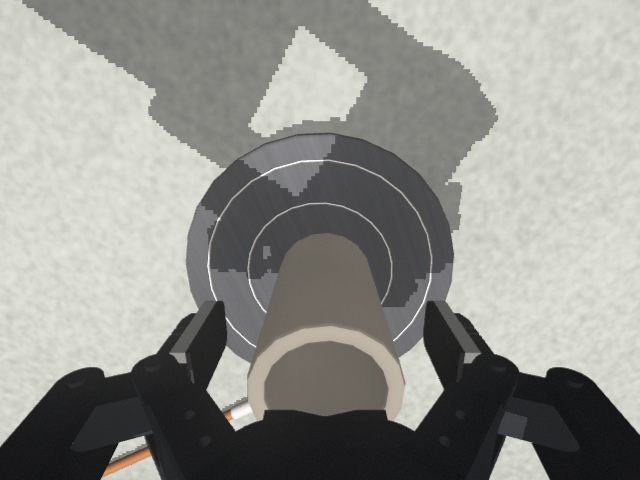

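The fingers are open with about 17 mm free on each side, and the cup stands in the rings at about (328,300). Retreating straight up.

>>> carry_out(
  increments=[
    [[0, 0, 0], [0, 0, 0.4], 1],
    [[0, 0, 0], [0, 0, 0.8], 1],
    [[0, 0, 0], [0, 0, 1], 1],
    [[0, 0, 0], [0, 0, 1], 1],
    [[0, 0, 0], [0, 0, 1], 1],
    [[0, 0, 0], [0, 0, 1], 1],
    [[0, 0, 0], [0, 0, 1], 1],
    [[0, 0, 0], [0, 0, 1], 1],
  ],
)

```text
t: 13.0
tool_pos: [0.6197, -0.2742, 0.4125]
tool_rot: [-0.007, 1.565, 0.001]
contact_force: [-0.5, -1.2, 0.2]
opening: 0.0852
```

>>> carry_out(
  increments=[
    [[0, 0, 0], [-0.5, 0, 0.5], 1],
    [[0, 0, 0], [-1, 0, 0], 1],
    [[0, 0, 0], [-1, 0, 0], 1],
    [[0, 0, 0], [-1, 0, 0], 1],
    [[0, 0, 0], [-1, 0, 0], 1],
    [[0, 0, 0], [-0.5, 0, 0], 1],
    [[0, 0, 0], [0, 0, 0], 1],
    [[0, 0, 0], [0, 0, 0], 1],
  ],
)

```text
t: 13.8
tool_pos: [0.5132, -0.2734, 0.4356]
tool_rot: [-0.014, 1.552, -0.006]
contact_force: [0.5, -1.1, -0.2]
opening: 0.0852
```

Run:
```python
from h import *
print(get_obs()["t"],get_obs()["contact_force"])
for n in("top","scene","wrist"):
    c=get_calibration(n);im,d=get_image(n);cv2.imwrite(f"pics/{n}8.png",im);P=cloud(c,d)
    D=np.hypot(P[...,0]-.62,P[...,1]+.274)
    for zl,zh,r in((.13,.15,.05),(.06,.13,.05),(.046,.056,.09)):
        p=P[(D<r)&(P[...,2]>zl)&(P[...,2]<zh)&(d>0)]
        if len(p)>9: print(n,zl,len(p),cv2.minEnclosingCircle(p[:,:2].astype(np.float32)),np.percentile(p[:,2],[50,99]).round(4))
```

```text
13.8 [ 0.47916662 -1.06244723 -0.2469511 ]
top 0.13 338 ((0.6218486428260803, -0.27450433373451233), 0.02514764666557312) [0.1396 0.1444]
top 0.06 617 ((0.6219570636749268, -0.27399855852127075), 0.02496790513396263) [0.0971 0.1289]
top 0.046 3612 ((0.6194441914558411, -0.2744190990924835), 0.0753088891506195) [0.0506 0.0549]
scene 0.13 644 ((0.6238013505935669, -0.2772722840309143), 0.026380056515336037) [0.1384 0.1421]
scene 0.06 1606 ((0.6262205839157104, -0.2772098779678345), 0.025173988193273544) [0.1041 0.1297]
scene 0.046 5052 ((0.6212457418441772, -0.2769075930118561), 0.07602093368768692) [0.0502 0.0534]
wrist 0.13 1690 ((0.6218338012695312, -0.27500253915786743), 0.02497158572077751) [0.14  0.142]
wrist 0.06 2627 ((0.6185671091079712, -0.27286383509635925), 0.024668078869581223) [0.1026 0.1296]
wrist 0.046 11114 ((0.6194881200790405, -0.27427396178245544), 0.07502596080303192) [0.0506 0.0525]
```

View pics/scene8.png

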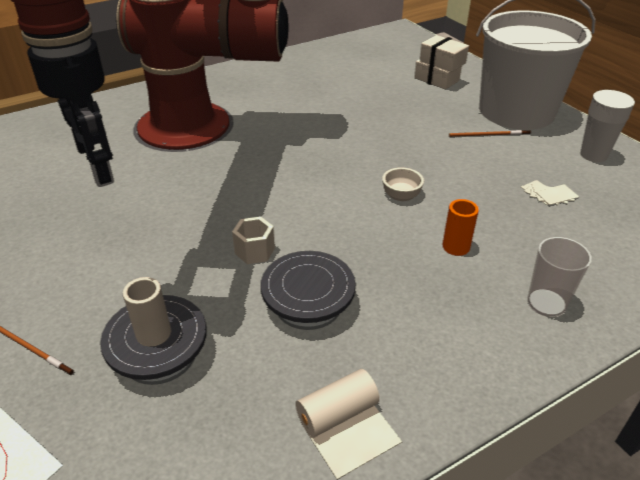

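View pics/top8.png

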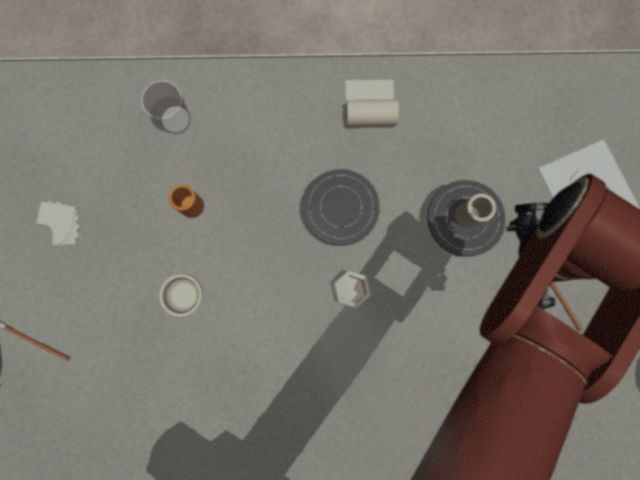

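The cup stands upright on the right-hand wheel, at scene pixel (150,312). Its rim is at z = 0.14, and it sits about 2–3 mm from the wheel's centre. The bowl, pot and orange cup have not moved. Handing in.

```bash
python3 -c "
from station import *
print(finish_job())"
```

```text
the job is handed in; nothing more can be done
None
```

The white tall cup now stands upright on the banding wheel farthest to the robot's right, and the job is handed in at about 14 s.

- **Handling:** I gripped the cup with the squeeze set to 25 N and lowered it in steps of 1–2 mm until contact. The contact force I read was about 12 N. I then opened the fingers and moved the arm clear.
- **Position:** In the top and wrist views, the cup's rim centre is about 2.5 mm from the wheel's centre. The scene camera puts it about 3 mm off, though its absolute positions differ from the others by about 3 mm. These differences are close to the calibration accuracy.
- **Upright:** The rim is at 0.140 m, as expected for a 90 mm cup on a face 50 mm above the table.
- **Other pieces:** In the last pictures the hex pot, low bowl and orange cup are where they started. The gripper was clear of everything and the forces were near zero.

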